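# Index the specimen four clicks on the bench indexing stage

## Task

The specimen clamped on the indexing stage is to be turned on to its next test row. Using only the fingertips and pinching or lifting nothing, push the lock lever fully out of the dial, then push the dial round by its finger peg exactly four clicks clockwise as seen from above, never past the fourth notch, and leave it seated there; then push the lock lever fully home again. Do not force the dial while it is locked, never push it back from where it stands at the start, and leave the other things on the bench alone.

Things in the scene. Friction and masses are not known exactly. Their poses are not given: they have to be found in the camera images.
- stage_base: Grey cast base of the indexing stage, 150 x 170 x 20 mm, bolted fast to the bench. Origin: bench level on the dial's axis. Its x axis points from the dial to the spring plunger (dark steel housing 78 to 121 mm from the axis, 50 mm high), y to the left of that, z up. The lock lever lies on its -y side.
- dial_centre (a point): Point on the vertical axis of the index dial, level with its flat top, 50 mm above the bench. The dial is a bright toothed disc with 24 notches, 119 mm over the teeth. On its middle a dark collar, 42 mm across, 11 mm high, holds a round black specimen, 30 mm across, whose top is 76 mm above the bench.
- peg_mid (a point): Half height of the dial's finger peg: upright, black, round, 12 mm thick, from 51 to 79 mm above the bench, 46 mm from the dial's axis. It moves with the dial. With the dial at 0 it stands 120 degrees counter-clockwise (from above) of the base's x axis and travels clockwise from there, all on the +y side.
- index_dial (a joint): Dial angle, rad, clockwise from above positive, 0 at the start. A sprung roller gives a click stop every 15 degrees (0.262 rad, 12 mm at the peg); four clicks are 1.047. Leaving a notch takes some 3 to 6 N at the peg, falling to nothing half-way to the next; the dial then snaps into that notch by itself, ahead of the finger, and stays there when let go.
- lock_lever (a joint): Lock lever angle, rad: 0 fully home (nose in a notch, dial cannot turn), 0.6 fully out at its stop; starts at 0 to 0.04. From above it turns counter-clockwise to come out. Plain friction, about 1 N at the post, no spring: it stays where left. The nose is clear of the dial from 0.25 on, and goes home only while the dial is seated in a notch.
- lock_pivot (a point): Vertical pivot axis of the lock lever, 43 mm above the bench, at x = 48, y = -64 mm in the base's frame.
- lock_post (a point): Half height of the thumb post at the lever's free end: upright, black, round, 13 mm thick, from 43 to 79 mm above the bench, 102 mm from the pivot. Fully home it is at x = -54, y = -74 mm in the base's frame; coming out it swings 58 mm away from the dial (to -y). Push its dial side to open, its outer side to close. The lever's arm lies below 43 mm.
- magnifier: Loose black loupe, 39 mm across, 34 mm high, standing near the stage; origin at the centre of its underside. A bystander.
- level: Loose round bullseye level, 48 mm across, 15 mm high; origin at the centre of its underside. A bystander.
- mount: Loose cream-coloured cylindrical specimen mount, 30 mm across, 22 mm high; origin at the centre of its underside. A bystander.

How it is judged:
On the way, in this order (a step that is already met when the one before it is completed fails the run):
1. the lock lever is pushed out of the dial (beyond 0.35 rad) with the dial still in its first notch (value of joint lock_lever above 0.35 rad and value of joint index_dial below 0.1 rad), for 0.1 s.
2. the dial is seated in the fourth notch on, with the lock still out (value of joint index_dial between 0.98 and 1.115 rad and value of joint lock_lever above 0.25 rad), for 0.3 s.
At the end, for the whole second after the job is handed in: The dial rests in the fourth notch clockwise from its start (1.047 rad, within 0.067 rad) and the lock lever is home (within 0.08 rad) (value of joint index_dial between 0.98 and 1.115 rad and value of joint lock_lever below 0.08 rad and velocity of joint index_dial between -0.05 and 0.05 rad/s); the robot touches nothing.
It fails at once if the dial runs past the fourth notch (more than half-way to the fifth) (value of joint index_dial above 1.18 rad).
It fails at once if the dial is turned back from where it started (value of joint index_dial below -0.131 rad).
It fails at once if the dial is forced or gripped (over 30 N) (contact force between the fingers and index_dial above 30 N).
It fails at once if a bystander is moved by more than 10 mm (distance of any of magnifier, level, mount from where it was at the start of the episode above 0.01 m).
It also fails if it takes over 67 s, if anything falls off the work surface, if the arm or the gripper's body presses on something with over 40 N, if the wrist force passes 120 N, or if a joint passes its speed limit or range.

## Robot

A 7-joint arm with a two-finger parallel gripper is mounted at the origin on a cart in front of the work surface, level with it; the furniture and walls round the work are solid. World frame = base frame: x ahead of the robot, y to its left, z up, the work surface at z = 0. Lengths are in m, angles in rad, forces in N, time in s.
With the tool pointing down it reaches from about 0.4 to 0.85 m from the base axis. Payload 10.4 kg.
Tool frame: the origin (TCP) lies midway between the tips of the shut fingers; the grasp point (between the pads) lies 19 mm behind it; z points along the fingers, y is the line along which they close (so a half turn about z gives the same grasp; the last joint's range is limited). The gripper opens to 87 mm and grips with 3 to 60 N. Pads are 19 mm wide; open, the fingers measure 117 mm over their backs; the gripper's body (75 mm by 190 mm) begins 51 mm behind the grasp point.
Start: joints at [1.131, 0.332, -0.065, 1.46, 0.022, 1.35, -0.088], TCP at [0.253, -0.572, 0.196] pointing down, gripper open.
Joint ranges: [-2.6, 2.6], [-0.5, 2.12], [-1.47, 1.34], [0.16, 2.42], [-1.27, 4.41], [0.06, 2.06], [-2.6, 2.6]. Speed limits (rad/s): [2.22, 2.22, 2.79, 2.79, 3.14, 3.14, 3.14].

## Interface

Orientations are given as a unit quaternion [x, y, z, w].
In Python, from bench import r gives the robot as it stands.
- The arm moves only by the tool apply_moves, never from a script. Its argument "steps" is a list of rows, each a list of 7 numbers: the turn, a rotation vector about the tool's x, y, z in rad, then the shift along the tool's x, y, z in mm, then the opening, from -1 (shut) to 1 (fully open). In form: [[ax, ay, az, x, y, z, claw], ...]. A call has 1 to 20 rows; each row is the pose to reach, as a shift and turn from the pose commanded when the call began, along the tool's axes at that moment; what a row does not reach only later rows make up. A row lasts 1/12 s, in which the tool goes at most 41.7 mm and 7.16 degrees, less where a joint would pass 70% of its speed; a pose out of reach is approached as far as the arm can. A call with a gripper value outside its range is refused whole. The fingers move at their own pace and stop on an object; "force" is the grip in N (left out, the last holds). Time passes only in rows, so rows that repeat a pose let the fingers close. It gives the time, the measured TCP pose, the force, the opening and the grip force at its end, in the units of the state.
- r.read_state(): the state, without advancing time (a new reading comes with each control period).
- r.camera(name): name is "scene" or "top" or "wrist"; returns a dict with "pixels" (480x640x3 uint8, red, green, blue), "z_map" (480x640 float32, m along the optical axis (not along the pixel's ray), 0 where there is no reading), "fovy" (degrees; the focal length in pixels is half the picture's height over the tangent of half this angle, whatever the lens; pixels are square), "cx", "cy" (the principal point, pixels), "position" and "orientation" of the camera in the world. Camera axes: x right, y down, z forward; pixel columns grow to the right and rows downward; lengths in m; the calibration is good to about 2 mm. The wrist camera is an equidistant fisheye: a pixel r from the principal point sees the ray r / f radians off the axis. A picture is of the moment at which its call begins.
- r.close_job(): hands the job in; it is judged then, once.
The state is a dict: "time": time; "joint_positions": joint angles; "joint_vel": joint speeds; "joint_torque": joint torques, N m; "ee_pos": TCP position; "eef_rot": TCP orientation; "ft_force": force on the tool from outside, world axes, zero at the start; "torque": the same for the moment, N m; "width": finger opening in m; "grip_force": force on a finger pad.
Only numpy, scipy, OpenCV 4.12 (cv2) and the standard library are available. Lean on these libraries where they do the work, as an engineer would, in place of code of your own. Each camera call takes 0.05 s, during which the arm holds its last target. There are 200 camera calls.

## Working session

There is one attempt and no reset: what is moved stays moved. The work goes in short steps, Python scripts to look and compute and a tool call to move; the robot and the scene stay as the last step left them, time stands still between calls to the robot, and variables do not carry over. Pictures are saved under pics/ and viewed, at most 10 in all, crops included, and the job is handed in when it is done.

Besides the shell and the picture viewer there is one more tool, called after "Call:" in YAML: its name, and indented under it one key for each argument. apply_moves: Moves the arm, as the interface text tells. Its arguments: {"type":"object","properties":{"steps":{"type":"array","items":{"type":"array","items":{"type":"number"}}},"force":{"type":"number"}},"required":["steps"]}

```bash
mkdir -p pics
cat > h.py <<'E'
from bench import r
import numpy as np, cv2
from scipy.spatial.transform import Rotation as R
def cam(n):
    c=r.camera(n); c['f']=240/np.tan(np.radians(c['fovy'])/2); c['R']=R.from_quat(c['orientation']).as_matrix() if np.size(c['orientation'])==4 else np.array(c['orientation']); return c
def pts(c):
    v,u=np.mgrid[0:480,0:640]; z=c['z_map']
    p=np.stack([(u-c['cx'])/c['f']*z,(v-c['cy'])/c['f']*z,z],-1)
    return p@c['R'].T+np.array(c['position'])
def ray(c,u,v,h):
    d=c['R']@np.array([(u-c['cx'])/c['f'],(v-c['cy'])/c['f'],1]); p=np.array(c['position']); return p+d*(h-p[2])/d[2]
def save(c,n): cv2.imwrite('pics/'+n,c['pixels'][:,:,::-1])
E
python3 - <<'E'
from h import *
s=r.read_state(); print({k:np.round(v,3) for k,v in s.items()})
for n in ('top','scene'):
    c=cam(n); save(c,n+'0.png'); print(n,c['fovy'],c['cx'],c['cy'],np.round(c['position'],3),np.round(c['R'],3).tolist())
E
```

```text
{'time': np.float64(0.0), 'joint_positions': array([ 1.131,  0.333, -0.065,  1.461,  0.022,  1.35 , -0.089]), 'joint_vel': array([ 0.   ,  0.   ,  0.   , -0.002,  0.002, -0.001, -0.001]), 'joint_torque': array([-0.0000e+00, -6.2326e+01,  2.4000e-02, -3.8991e+01, -6.1000e-02,
        4.0000e-02,  0.0000e+00]), 'ee_pos': array([ 0.253, -0.571,  0.195]), 'eef_rot': array([ 0.978,  0.207, -0.   , -0.001]), 'ft_force': array([ 0.212, -0.907, -0.823]), 'torque': array([ 0.007,  0.005, -0.028]), 'grip_force': np.float64(0.0), 'width': np.float64(0.087)}
top 57.73446694829394 311.3673070836313 235.48682516557915 [0.459 0.211 0.916] [[0.003, -0.993, 0.117], [-1.0, -0.006, -0.026], [0.027, -0.117, -0.993]]
scene 46.685339035612934 317.94362005690806 243.54117206509474 [0.117 0.659 0.646] [[-0.741, -0.448, 0.5], [-0.671, 0.517, -0.532], [-0.021, -0.73, -0.684]]
```

View pics/top0.png

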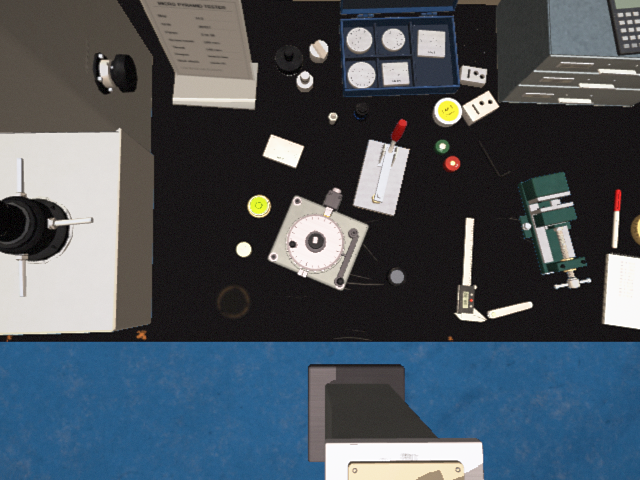

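View pics/scene0.png

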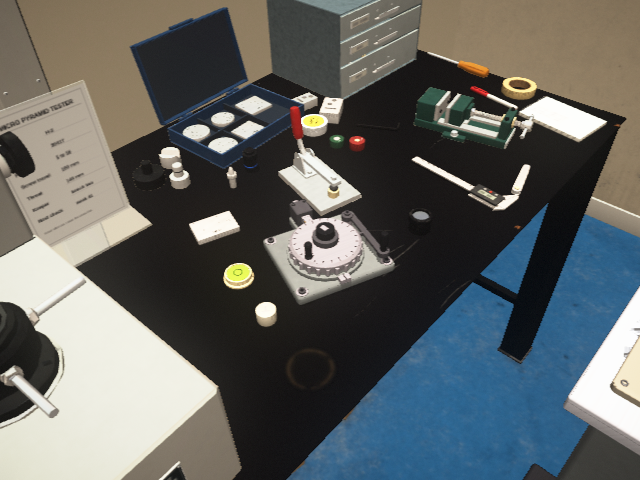

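The top view shows the dial at about (316,240), the plunger at (333,198), the peg at (292,244), the lever pivot at (353,234) and its post at about (340,282). The loupe is at (397,276), the level at (259,206) and the mount at (244,249).

Run:
```python
from h import *
c=cam('top'); P=pts(c); g=c['pixels'].astype(int).sum(-1)/3
img=c['pixels']; crop=cv2.resize(img[180:300,230:420],None,fx=4,fy=4,interpolation=cv2.INTER_CUBIC); cv2.imwrite('pics/crop0.png',crop[:,:,::-1])
v,u=np.mgrid[0:480,0:640]; roi=(u>265)&(u<372)&(v>185)&(v<295)
m=roi&(abs(P[...,2]-.05)<.006)&(g>170)
(cx,cy),rad=cv2.minEnclosingCircle(np.argwhere(m)[:,::-1].astype(np.float32)); print(m.sum(),cx,cy,rad)
C=ray(c,cx,cy,.05);print('C',C, 'median', P[m].mean(0))
def bl(u0,v0,rr,h,thr=None):
    m=(np.hypot(u-u0,v-v0)<rr)&(P[...,2]>h-.007)&(P[...,2]<h+.007)
    a=np.argwhere(m).mean(0); print((u0,v0),m.sum(),np.round(ray(c,a[1],a[0],h),4))
bl(292,244,9,.079); bl(340,282,10,.079); bl(333,198,16,.05); bl(353,234,8,.05);bl(316,240,12,.076);bl(397,276,14,.034);bl(259,206,16,.015);bl(244,249,12,.022)
print(np.round(P[225:292:4,325:365:4,2]*1000).astype(int))
```

```text
2120 319.5 228.0 43.16547775268555
C [0.57646778 0.17212609 0.05      ] median [0.54846978 0.18020935 0.05028238]
(292, 244) 34 [0.5422 0.2265 0.079 ]
(340, 282) 41 [0.4704 0.1336 0.079 ]
(333, 198) 280 [0.6345 0.1454 0.05  ]
(353, 234) 50 [0.5673 0.1043 0.05  ]
(316, 240) 183 [0.5483 0.1811 0.076 ]
(397, 276) 288 [0.481  0.0144 0.034 ]
(259, 206) 332 [0.6283 0.2984 0.015 ]
(244, 249) 171 [0.5355 0.3266 0.022 ]
[[51 53 50 49 16 21 19 19 22 20]
 [51 51 50 50 26 20 20 43 19 21]
 [48 52 50 54 49 21 43 47 44 21]
 [49 51 52 50 51 22 21 44 41 21]
 [59 49 49 50 48 22 17 41 18 18]
 [63 51 51 54 48 19 24 41 21 16]
 [53 49 50 49 50 20 40 41 22  2]
 [51 49 52 51 49 20 40 19 21 -2]
 [49 52 50 49 28 41 40 18 -1 -2]
 [52 48 50 26 21 39 36 18 -2 -1]
 [49 52 30 19 21 38 17 14  1 -1]
 [29 30 22 20 42 43 19  0 -1  2]
 [19 19 18 22 41 19 19 -2  2  0]
 [17 20 25 45 44 19  1 -2  2  2]
 [22 21 23 74 80 19  0 -1  0 -1]
 [ 1 13 21 43 45  0  0  2  0  0]
 [ 2 -2  1 14 19  3  3  0 -2  2]]
```

View pics/crop0.png

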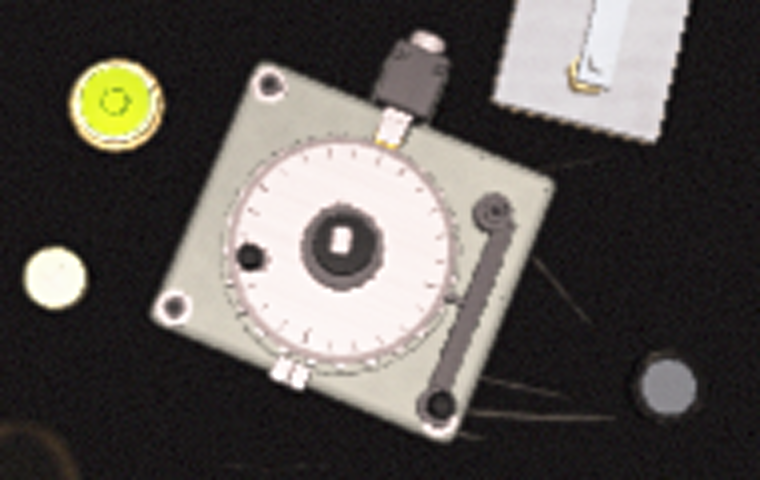

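The close crop confirms it: all the landmarks agree on a dial centre near (0.548, 0.1805) and a base yaw near -22.6°. The lever is home. I'll move above the dial side of the post with the fingers shut and tool x along base y.

Call:
apply_moves:
  steps:
    - [0, 0, -0.76, 503, -575, 50, -1]
    - [0, 0, -0.76, 503, -575, 50, -1]
    - [0, 0, -0.76, 503, -575, 50, -1]
    - [0, 0, -0.76, 503, -575, 50, -1]
    - [0, 0, -0.76, 503, -575, 50, -1]
    - [0, 0, -0.76, 503, -575, 50, -1]
    - [0, 0, -0.76, 503, -575, 50, -1]
    - [0, 0, -0.76, 503, -575, 50, -1]
    - [0, 0, -0.76, 503, -575, 50, -1]
    - [0, 0, -0.76, 503, -575, 50, -1]
    - [0, 0, -0.76, 503, -575, 50, -1]
    - [0, 0, -0.76, 503, -575, 50, -1]
    - [0, 0, -0.76, 503, -575, 50, -1]
    - [0, 0, -0.76, 503, -575, 50, -1]
    - [0, 0, -0.76, 503, -575, 50, -1]
    - [0, 0, -0.76, 503, -575, 50, -1]
    - [0, 0, -0.76, 503, -575, 50, -1]
    - [0, 0, -0.76, 503, -575, 50, -1]
    - [0, 0, -0.76, 503, -575, 50, -1]
    - [0, 0, -0.76, 503, -575, 50, -1]
  force: 20

```text
time: 1.82
ee_pos: [0.4798, 0.1627, 0.1455]
eef_rot: [0.83, 0.558, 0.0, -0.001]
ft_force: [-0.8, -0.1, 0.1]
width: 0.0007
grip_force: 0.0
```

```bash
cat >> h.py <<'E'
C0=np.array([.548,.1805]); YAW=np.radians(-22.6)
B=np.array([[np.cos(YAW),-np.sin(YAW)],[np.sin(YAW),np.cos(YAW)]])
def tobase(p): return (np.array(p)[...,:2]-C0)@B*1000
def st():
    s=r.read_state(); t=R.from_quat(s['eef_rot']).as_matrix()
    print('t',s['time'],'TCPbase',np.round(tobase(s['ee_pos']),1),'z',np.round(s['ee_pos'][2]*1000,1),'toolx in base deg',np.round(np.degrees(np.arctan2(*(t[:2,0]@B)[::-1])),1),'F',np.round(np.r_[s['ft_force'][:2]@B,s['ft_force'][2]],1)); return s
def wpts(c):
    # equidistant fisheye
    v,u=np.mgrid[0:480,0:640]; a=u-c['cx']; b=v-c['cy']; rr=np.hypot(a,b)+1e-9; th=rr/c['f']; z=c['z_map']
    p=np.stack([a/rr*np.tan(th)*z,b/rr*np.tan(th)*z,z],-1); p[th>1.4]=0
    return p@c['R'].T+np.array(c['position'])
def wray(c,u,v,h):
    a,b=u-c['cx'],v-c['cy']; q=np.hypot(a,b); th=q/c['f']; d=c['R']@np.array([a/q*np.sin(th),b/q*np.sin(th),np.cos(th)]); p=np.array(c['position']); return p+d*(h-p[2])/d[2]
E
python3 - <<'E'
from h import *
st(); c=cam('wrist'); save(c,'w1.png'); print(c['fovy'],c['f'],c['position'],np.round(c['R'],2).tolist())
# fisheye focal: same formula
P=wpts(c); bx=tobase(P); Z=P[...,2]
for n,h,q in (('post',.079,(-54,-74)),('peg',.079,(-23,40)),('spec',.076,(0,0))):
    m=(abs(Z-h)<.006)&(np.hypot(*(bx-np.array(q)).transpose(2,0,1))<(12 if n!='spec' else 20))
    print(n,m.sum(),np.round(bx[m].mean(0),1) if m.any() else '')
E
```

```text
t 1.8167 TCPbase [-56.1 -42.6] z 145.5 toolx in base deg 90.4 F [-0.7 -0.4  0.1]
65.70646984690485 371.64829954431775 [0.50862436 0.22929999 0.33315223] [[0.93, -0.36, -0.1], [-0.38, -0.89, -0.24], [-0.0, 0.26, -0.96]]
post 98 [-51.9 -66.9]
peg 266 [-21.1  42.4]
spec 1320 [1.8 3.2]
```

View pics/w1.png

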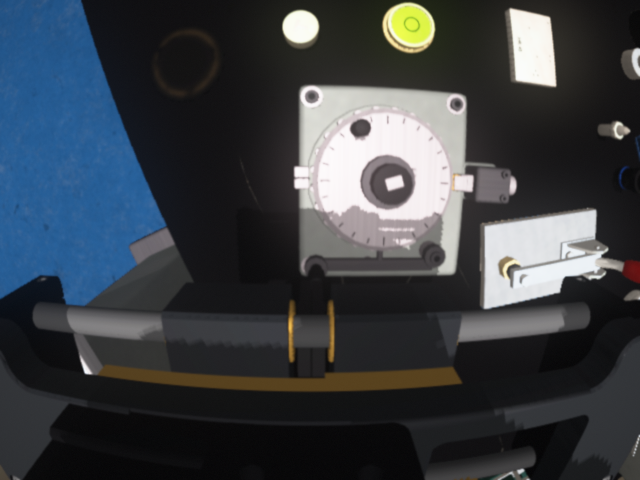

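The wrist view shows the dial around (388,182), the peg at (361,128) and the post at about (315,266), just ahead of the fingertips. There's a 2 mm offset between cameras. I'll descend beside the post, then push.

Call:
apply_moves:
  steps:
    - [0, 0, 0, 0, 0, 40, -1]
    - [0, 0, 0, 0, 0, 70, -1]
    - [0, 0, 0, 0, 0, 86, -1]
    - [0, 0, 0, 0, 0, 86, -1]
    - [0, 0, 0, 0, 0, 86, -1]

```text
time: 2.28
ee_pos: [0.4799, 0.1567, 0.0598]
eef_rot: [0.832, 0.555, -0.001, -0.0]
ft_force: [-0.1, 0.7, 0.1]
width: 0.0005
grip_force: 0.0
```

Run:
```python
from h import *
st()
```

```text
t 2.2833 TCPbase [-53.8 -48.2] z 59.8 toolx in base deg 90.0 F [-0.3  0.6  0.1]
```

Call:
apply_moves:
  steps:
    - [0, 0, 0, -5, 0, 0, -1]
    - [0, 0, 0, -10, 0, 0, -1]
    - [0, 0, 0, -15, 0.5, 0, -1]
    - [0, 0, 0, -20, 1, 0, -1]
    - [0, 0, 0, -25, 2.5, 0, -1]
    - [0, 0, 0, -30, 4, 0, -1]
    - [0, 0, 0, -35, 5.5, 0, -1]
    - [0, 0, 0, -40, 7.5, 0, -1]
    - [0, 0, 0, -45, 10, 0, -1]
    - [0, 0, 0, -50, 12.5, 0, -1]
    - [0, 0, 0, -55, 15.5, 0, -1]
    - [0, 0, 0, -60, 19, 0, -1]
    - [0, 0, 0, -64, 22, 0, -1]
    - [0, 0, 0, -64, 22, 0, -1]
    - [0, 0, 0, -64, 22, 0, -1]

```text
time: 3.53
ee_pos: [0.476, 0.0902, 0.0598]
eef_rot: [0.832, 0.555, 0.0, -0.0]
ft_force: [0.4, 0.5, 0.1]
width: 0.0002
grip_force: 0.0
```

```bash
cat >> h.py <<'E'
def lever(c):
    P=pts(c); bx=tobase(P); Z=P[...,2]; d=bx-np.array([48,-64]); rr=np.hypot(d[...,0],d[...,1])
    m=(Z>.066)&(Z<.088)&(abs(rr-102)<9)&(bx[...,1]<-60)&(bx[...,0]<0)
    p=bx[m].mean(0) if m.any() else None; print('post',m.sum(),p, '(home -54 -74 / out -30.5 -130)')
def dial(c):
    P=pts(c); bx=tobase(P); Z=P[...,2]; rr=np.hypot(bx[...,0],bx[...,1])
    m=(Z>.066)&(Z<.088)&(abs(rr-46)<10)&(bx[...,1]>15)
    if m.any(): p=bx[m].mean(0); print('peg',m.sum(),p,'dial deg',120-np.degrees(np.arctan2(p[1],p[0])))
E
python3 - <<'E'
from h import *
st(); c=cam('top'); save(c,'t2.png'); lever(c); dial(c)
cv2.imwrite('pics/t2c.png',cv2.resize(c['pixels'][180:300,230:420],None,fx=4,fy=4,interpolation=cv2.INTER_CUBIC)[:,:,::-1])
E
```

```text
t 3.5333 TCPbase [ -31.7 -111.1] z 59.8 toolx in base deg 90.0 F [0.1 0.6 0.1]
post 41 [-53.59708583 -73.21675973] (home -54 -74 / out -30.5 -130)
peg 35 [-22.81314164  40.24472792] dial deg 0.452817342082696
```

View pics/t2.png

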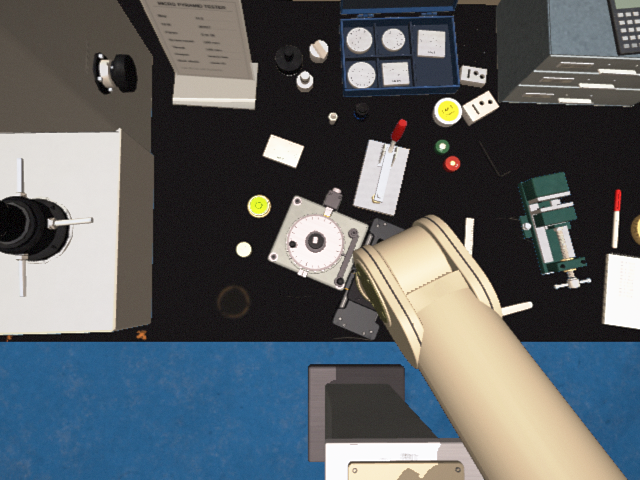

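View pics/t2c.png

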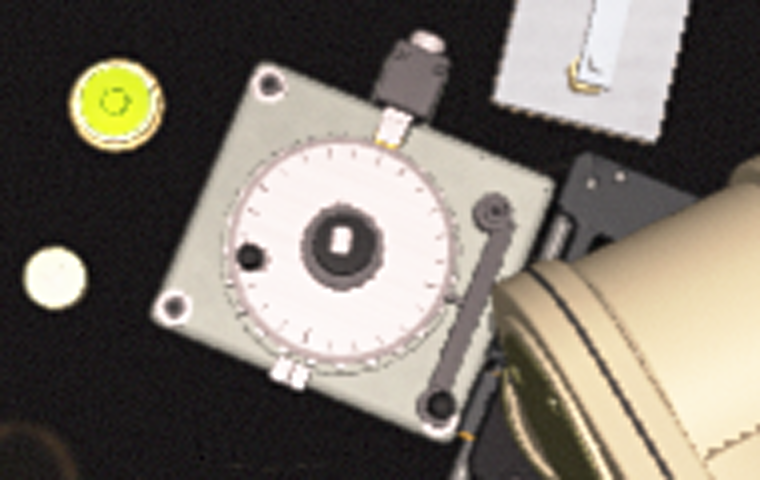

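Run:
```python
from h import *
st(); c=cam('scene'); save(c,'s2.png'); lever(c); dial(c)
cv2.imwrite('pics/s2c.png',cv2.resize(c['pixels'][150:330,220:460],None,fx=3.3,fy=3.3,interpolation=cv2.INTER_CUBIC)[:,:,::-1])
```

```text
t 3.5833 TCPbase [ -31.9 -110.8] z 59.8 toolx in base deg 90.0 F [-0.   0.2  0.4]
post 96 [-53.78434351 -71.73495985] (home -54 -74 / out -30.5 -130)
peg 80 [-24.21555333  44.01516711] dial deg 1.1819996058540454
```

View pics/s2c.png

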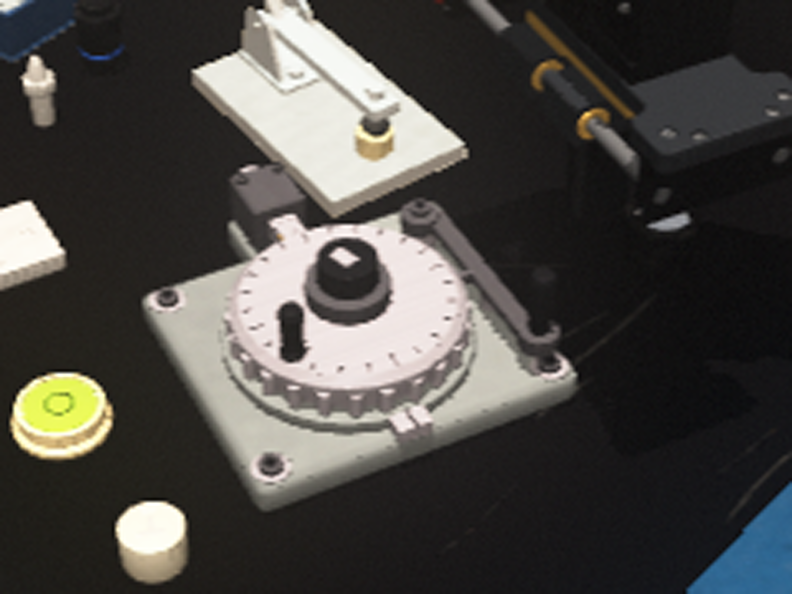

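Run:
```python
from h import *
s=st(); c=cam('scene')
def proj(p):
    q=c['R'].T@(np.array(p)-c['position']); return np.round([c['f']*q[0]/q[2]+c['cx'],c['f']*q[1]/q[2]+c['cy']],1)
e=np.array(s['ee_pos']); print('TCP px',proj(e),'crop',(proj(e)-[220,150])*3.3, 'crop TCP+60mm', (proj(e+[0,0,.06])-[220,150])*3.3)
P=pts(c);bx=tobase(P);Z=P[...,2]
# finger cloud: near tcp
m=(np.hypot(bx[...,0]+31.8,bx[...,1]+111)<60)&(Z>.045)&(Z<.2)
for lo in range(45,200,10):
    k=m&(Z*1000>=lo)&(Z*1000<lo+10)
    if k.sum()>3: print(lo,k.sum(),np.round(np.percentile(bx[k],[5,50,95],axis=0)).tolist())
im=cv2.convertScaleAbs(c['pixels'][170:260,360:470],alpha=3.5,beta=20); cv2.imwrite('pics/s3.png',cv2.resize(im,None,fx=7,fy=6.5,interpolation=cv2.INTER_CUBIC)[:,:,::-1])
```

```text
t 3.6333 TCPbase [ -32.  -110.6] z 59.9 toolx in base deg 90.0 F [-0.1  0.3  0.5]
TCP px [398.4 226.4] crop [588.72 252.12] crop TCP+60mm [598.95 153.78]
45 31 [[-58.0, -73.0], [-55.0, -68.0], [-48.0, -65.0]]
55 36 [[-59.0, -74.0], [-57.0, -68.0], [-51.0, -64.0]]
65 49 [[-59.0, -75.0], [-56.0, -67.0], [-50.0, -64.0]]
75 44 [[-58.0, -75.0], [-55.0, -70.0], [-49.0, -65.0]]
85 71 [[-42.0, -118.0], [-40.0, -103.0], [-25.0, -99.0]]
95 98 [[-42.0, -120.0], [-40.0, -103.0], [-24.0, -99.0]]
105 80 [[-43.0, -118.0], [-40.0, -101.0], [-25.0, -99.0]]
115 87 [[-44.0, -112.0], [-39.0, -100.0], [-21.0, -99.0]]
125 48 [[-46.0, -113.0], [-44.0, -100.0], [-33.0, -98.0]]
135 10 [[-48.0, -112.0], [-46.0, -100.0], [-41.0, -98.0]]
155 79 [[-65.0, -100.0], [-51.0, -73.0], [-4.0, -72.0]]
165 279 [[-78.0, -92.0], [-49.0, -75.0], [14.0, -72.0]]
175 453 [[-66.0, -87.0], [-39.0, -80.0], [-3.0, -72.0]]
185 186 [[-79.0, -87.0], [-35.0, -85.0], [13.0, -84.0]]
195 312 [[-90.0, -127.0], [-69.0, -87.0], [17.0, -84.0]]
```

View pics/s3.png

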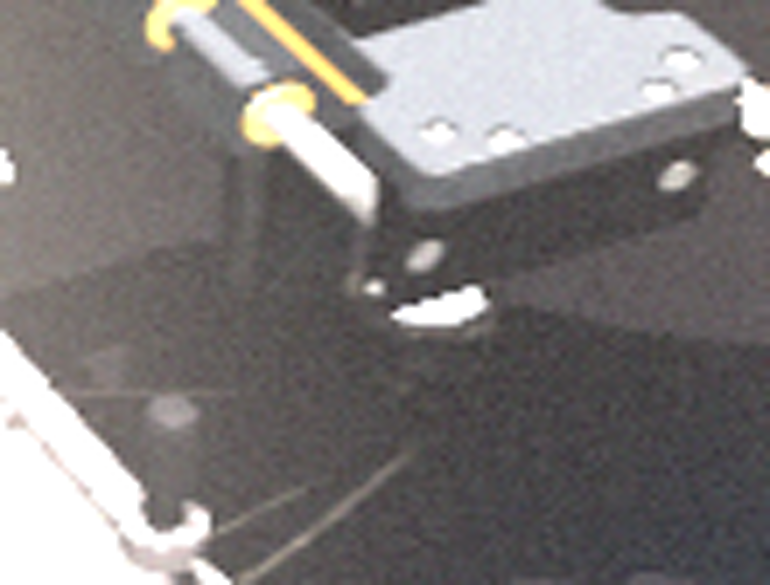

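The enhanced view shows the fingertips near (240,285), well above the bench, and the post at (170,420) still standing home. The fingers passed over the post. The depth data puts the real tips about 25 mm above the reported TCP, so I'll measure that.

Run:
```python
from h import *
s=st()
for n in('scene','top'):
    c=cam(n)
    P=pts(c);bx=tobase(P);Z=P[...,2]
    m=(np.hypot(bx[...,0]+32,bx[...,1]+110)<20)&(Z>.045)&(Z<.14)
    z=np.sort(Z[m]); print(n,m.sum(),np.round(z[:8]*1000)); 
    if n=='scene':
        k=m&(Z<.125); print(np.round(np.percentile(bx[k],[1,5,25,75,95,99],axis=0),1).tolist()); 
        v,u=np.nonzero(k); j=v>=v.max()-1; print('lowest px',u[j],v[j],np.round(Z[v[j],u[j]]*1000),np.round(bx[v[j],u[j]]).tolist())
```

```text
t 3.6833 TCPbase [ -32.  -110.6] z 59.9 toolx in base deg 90.1 F [0.3 0.3 0.4]
scene 392 [85. 86. 86. 87. 87. 87. 88. 88.]
[[-44.6, -120.3], [-43.7, -117.9], [-41.3, -109.6], [-30.6, -99.7], [-23.9, -98.6], [-20.5, -98.2]]
lowest px [395 396 397 398 399 400 396 397] [217 217 217 217 217 217 218 218] [88. 88. 90. 90. 88. 85. 88. 86.] [[-38.0, -99.0], [-39.0, -100.0], [-41.0, -100.0], [-42.0, -101.0], [-40.0, -104.0], [-38.0, -107.0], [-41.0, -98.0], [-39.0, -101.0]]
top 0 []
```

The tips are at a true 86 mm while the state says 60, a 26 mm offset, with xy agreeing. I'll go back over the post the way I came, descend 27 mm in stages, and check.

Call:
apply_moves:
  steps:
    - [0, 0, 0, 20, -9, 0, -1]
    - [0, 0, 0, 40, -18, 0, -1]
    - [0, 0, 0, 64, -22, 0, -1]
    - [0, 0, 0, 64, -22, 0, -1]
    - [0, 0, 0, 64, -22, 0, -1]
    - [0, 0, 0, 64, -22, 10, -1]
    - [0, 0, 0, 64, -22, 18, -1]
    - [0, 0, 0, 64, -22, 24, -1]
    - [0, 0, 0, 64, -22, 27, -1]
    - [0, 0, 0, 64, -22, 27, -1]

```text
time: 4.62
ee_pos: [0.4795, 0.1572, 0.0317]
eef_rot: [0.832, 0.555, -0.001, -0.0]
ft_force: [0.0, -0.2, -0.6]
width: 0.0
grip_force: 0.0
```

```bash
cat >> h.py <<'E'
def tips(c,x,y,q=16):
    P=pts(c);bx=tobase(P);Z=P[...,2]
    m=(abs(bx[...,0]-x)<q)&(abs(bx[...,1]-y)<q)&(Z>.053)&(Z<.1)
    print('tips',m.sum(),np.round(np.sort(Z[m])[:6]*1000), np.round(np.percentile(bx[m],[2,98],axis=0),1).tolist() if m.any() else '')
E
python3 - <<'E'
from h import *
st(); c=cam('scene'); lever(c); dial(c); tips(c,-54,-46,15)
E
```

```text
t 4.6167 TCPbase [-54.2 -47.8] z 31.7 toolx in base deg 90.0 F [ 0.1 -0.2 -0.6]
post 0 None (home -54 -74 / out -30.5 -130)
peg 79 [-24.14372065  44.05802518] dial deg 1.277335870743869
tips 253 [58. 59. 59. 59. 59. 60.] [[-65.8, -53.3], [-45.7, -35.4]]
```

Call:
apply_moves:
  steps:
    - [0, 0, 0, -5, 0, 0, -1]
    - [0, 0, 0, -10, 0, 0, -1]
    - [0, 0, 0, -15, 0.5, 0, -1]
    - [0, 0, 0, -20, 1, 0, -1]
    - [0, 0, 0, -25, 2.5, 0, -1]
    - [0, 0, 0, -30, 4, 0, -1]
    - [0, 0, 0, -35, 5.5, 0, -1]
    - [0, 0, 0, -40, 7.5, 0, -1]
    - [0, 0, 0, -45, 10, 0, -1]
    - [0, 0, 0, -50, 12.5, 0, -1]
    - [0, 0, 0, -55, 15.5, 0, -1]
    - [0, 0, 0, -60, 19, 0, -1]
    - [0, 0, 0, -64, 22, 0, -1]
    - [0, 0, 0, -64, 22, 0, -1]
    - [0, 0, 0, -64, 22, 0, -1]

```text
time: 5.92
ee_pos: [0.4765, 0.0906, 0.033]
eef_rot: [0.832, 0.555, 0.001, -0.0]
ft_force: [1.6, 3.2, -0.7]
width: 0.0003
grip_force: 1.9
```

Run:
```python
from h import *
st(); c=cam('scene'); lever(c); dial(c); tips(c,-32,-110,15)
```

```text
t 5.9167 TCPbase [ -31.5 -110.5] z 33.0 toolx in base deg 90.0 F [ 0.3  3.6 -0.7]
post 128 [ -40.02496294 -109.51124229] (home -54 -74 / out -30.5 -130)
peg 79 [-24.03402544  43.94961207] dial deg 1.3277754289335064
tips 311 [57. 58. 60. 60. 60. 60.] [[-43.9, -119.9], [-21.8, -98.0]]
```

Call:
apply_moves:
  steps:
    - [0, 0, 0, -1.5, 0.5, 0, -1]
    - [0, 0, 0, -3, 1.5, 0, -1]
    - [0, 0, 0, -3, 1.5, 0, -1]
    - [0, 0, 0, -3, 1.5, 0, -1]

```text
time: 6.3
ee_pos: [0.4769, 0.0896, 0.0332]
eef_rot: [0.831, 0.556, 0.002, -0.001]
ft_force: [3.3, 11.5, -3.0]
width: 0.0005
grip_force: 4.7
```

Run:
```python
from h import *
st(); c=cam('scene'); P=pts(c);bx=tobase(P);Z=P[...,2]
m=(Z>.045)&(Z<.055)&(np.hypot(bx[...,0]+31,bx[...,1]+128)<22)
print(m.sum(), np.round(np.median(bx[m],axis=0),1))
cc=cam('top');lever(cc)
```

```text
t 6.3 TCPbase [ -30.7 -111.3] z 33.2 toolx in base deg 90.1 F [-1.3 11.9 -3. ]
20 [ -32.6 -124.4]
post 0 None (home -54 -74 / out -30.5 -130)
```

Force built up to 12 N with almost no further travel, so the lever is against its stop and fully out. Next I'll back off, rise, and go over to the peg's upstream side.

Call:
apply_moves:
  steps:
    - [0, 0, 0, 8, -1, 0, -1]
    - [0, 0, 0, 10, -1, -25, -1]
    - [0, 0, 0, 10, -1, -50, -1]
    - [0, 0, 0, 50, -15, -50, -1]
    - [0, 0, 0, 90, -25, -50, -1]
    - [0, 0, 0, 130, -25, -50, -1]
    - [0, 0, 0, 157, -25, -50, -1]
    - [0, 0, 0, 157, -25, -50, -1]
    - [0, 0, 0, 157, -25, -50, -1]
    - [0, 0, 0, 157, -25, -50, -1]

```text
time: 7.23
ee_pos: [0.513, 0.2407, 0.0823]
eef_rot: [0.832, 0.555, -0.001, 0.0]
ft_force: [-0.4, -0.5, 0.3]
width: 0.0002
grip_force: 0.0
```

Run:
```python
from h import *
st(); c=cam('top'); lever(c); c=cam('scene'); lever(c); dial(c); c=cam('wrist');P=wpts(c); bx=tobase(P); Z=P[...,2]
for n,h,q,rd in (('post',.079,(-30,-130),14),('peg',.079,(-23,40),12),('spec',.076,(0,0),20)):
    m=(abs(Z-h)<.006)&(np.hypot(bx[...,0]-q[0],bx[...,1]-q[1])<rd); print(n,m.sum(),bx[m].mean(0))
```

```text
t 7.2333 TCPbase [-55.4  42.1] z 82.3 toolx in base deg 90.0 F [-0.2 -0.6  0.3]
post 0 None (home -54 -74 / out -30.5 -130)
post 78 [ -30.96020595 -124.57088275] (home -54 -74 / out -30.5 -130)
peg 71 [-24.24323402  44.35242988] dial deg 1.3387890303302044
post 0 [nan nan]
peg 386 [-21.36471869  43.73623647]
spec 0 [nan nan]<stdin>:4: RuntimeWarning: Mean of empty slice.
  ret = um.true_divide(
```

The lever reads about 0.58 rad out and the dial is still at 0. Descending behind the peg.

Call:
apply_moves:
  steps:
    - [0, 0, 0, 0, 1, 25, -1]
    - [0, 0, 0, 0, 1, 42, -1]
    - [0, 0, 0, 0, 1, 49, -1]
    - [0, 0, 0, 5, 1, 49, -1]
    - [0, 0, 0, 0, 1, 49, -1]
    - [0, 0, 0, 0, 1, 49, -1]

```text
time: 7.88
ee_pos: [0.5147, 0.2409, 0.0349]
eef_rot: [0.832, 0.555, 0.0, 0.0]
ft_force: [0.7, -0.4, 0.1]
width: 0.0005
grip_force: 0.0
```

Run:
```python
from h import *
st(); c=cam('scene'); dial(c); tips(c,-58,44,13)
```

```text
t 7.8833 TCPbase [-54.  43.] z 34.9 toolx in base deg 90.0 F [ 0.8 -0.1  0.1]
peg 4 [-23.04911169  48.03111691] dial deg 4.3646413042472005
tips 92 [61. 62. 62. 63. 63. 63.] [[-63.3, 50.7], [-45.2, 55.0]]
```

Call:
apply_moves:
  steps:
    - [0, 0, 0, 0, 3, 0, -1]
    - [0, 0, 0, 0, 6, 0, -1]
    - [0, 0, 0, 0, 9, 0, -1]
    - [0, 0, 0, 0, 11, 0, -1]
    - [0, 0, 0, 0, 13, 0, -1]
    - [0, 0, 0, 0, 14.5, 0, -1]
    - [0, 0, 0, 0, 16, 0, -1]
    - [0, 0, 0, 0, 17.5, 0, -1]
    - [0, 0, 0, 0, 19, 0, -1]
    - [0, 0, 0, 0, 20.5, 0, -1]
    - [0, 0, 0, 0, 22, 0, -1]
    - [0, 0, 0, 0, 22, 0, -1]

```text
time: 8.93
ee_pos: [0.5331, 0.2349, 0.0338]
eef_rot: [0.831, 0.556, -0.0, -0.001]
ft_force: [-4.5, 4.6, 0.6]
width: 0.0006
grip_force: 3.3
```

```bash
cat >> h.py <<'E'
def dial2(c,lo,hi):
    # peg from top: only points at peg height ahead of finger
    P=pts(c); bx=tobase(P); Z=P[...,2]; rr=np.hypot(bx[...,0],bx[...,1])
    m=(Z>.066)&(Z<.088)&(abs(rr-46)<10)&(bx[...,0]>lo)&(bx[...,0]<hi)&(bx[...,1]>15)
    if m.any(): print('peg pts',m.sum(),np.round(np.percentile(bx[m],[5,50,95],axis=0),1).tolist())
E
python3 - <<'E'
from h import *
st(); 
for n in('scene','top'): c=cam(n); dial2(c,-28,40)
E
```

```text
t 8.9333 TCPbase [-34.7  44.5] z 33.8 toolx in base deg 90.1 F [-5.9  2.5  0.6]
```

Call:
apply_moves:
  steps:
    - [0, 0, 0, 0, 1.5, 0, -1]
    - [0, 0, 0, 0, 3, 0, -1]
    - [0, 0, 0, 0, 4, 0, -1]
    - [0, 0, 0, 0, 4, 0, -1]

```text
time: 9.37
ee_pos: [0.5385, 0.2312, 0.0338]
eef_rot: [0.832, 0.555, 0.0, 0.0]
ft_force: [0.7, -1.0, 0.1]
width: 0.0006
grip_force: 0.0
```

Run:
```python
from h import *
st(); 
for n in('scene','top'): c=cam(n); dial2(c,-22,40)
c=cam('wrist'); P=wpts(c); bx=tobase(P); Z=P[...,2]; rr=np.hypot(bx[...,0],bx[...,1])
m=(Z>.07)&(Z<.086)&(abs(rr-46)<10)&(bx[...,0]>-24)&(bx[...,1]>15)
print(m.sum(), np.round(np.percentile(bx[m],[5,50,95],axis=0),1).tolist() if m.any() else '')
save(c,'w5.png')
```

```text
t 9.3667 TCPbase [-28.3  43.1] z 33.8 toolx in base deg 90.0 F [ 1.1 -0.6  0.1]
peg pts 13 [[-13.7, 52.0], [-11.2, 53.0], [-8.4, 54.0]]
0
```

One click: contact force is gone and the peg is near base x = -11.5. I'll go on click by click.

Call:
apply_moves:
  steps:
    - [0, 0, 0, 0, 1.5, 0, -1]
    - [0, 0, 0, 0, 3, 0, -1]
    - [0, 0, 0, 0, 4.5, 0, -1]
    - [0, 0, 0, 0, 6, 0, -1]
    - [0, 0, 0, 0, 7.5, 0, -1]
    - [0, 0, 0, 0, 9, 0, -1]
    - [0, 0, 0, 0, 10, 0, -1]
    - [0, 0, 0, 0, 10, 0, -1]

```text
time: 10.18
ee_pos: [0.548, 0.2269, 0.0338]
eef_rot: [0.832, 0.555, 0.0, 0.0]
ft_force: [-0.5, -1.0, 1.0]
width: 0.0005
grip_force: 0.0
```

Run:
```python
from h import *
st(); 
for n in('scene','top'): c=cam(n); dial2(c,-12,40)
```

```text
t 10.1833 TCPbase [-17.8  42.9] z 33.8 toolx in base deg 90.0 F [-0.  -1.1  1. ]
peg pts 40 [[-11.0, 52.2], [-1.9, 54.0], [5.2, 55.3]]
```

Call:
apply_moves:
  steps:
    - [0, 0, 0, 0, 1.5, 0, -1]
    - [0, 0, 0, 0, 3, 0, -1]
    - [0, 0, 0, 0, 4.5, 0, -1]
    - [0, 0, 0, 0, 6, 0, -1]
    - [0, 0, 0, 0, 7.5, 0, -1]
    - [0, 0, 0, 0, 9, 0, -1]
    - [0, 0, 0, 0, 10.5, 0, -1]
    - [0, 0, 0, 0, 10.5, 0, -1]

```text
time: 10.95
ee_pos: [0.5577, 0.2232, 0.0339]
eef_rot: [0.832, 0.555, 0.0, 0.0]
ft_force: [-1.8, -0.3, -0.1]
width: 0.0005
grip_force: 0.3
```

Run:
```python
from h import *
st(); 
for n in('scene','top'): c=cam(n); dial2(c,-1,40)
```

```text
t 10.95 TCPbase [-7.5 43.2] z 33.9 toolx in base deg 90.0 F [-1.6 -1.  -0.1]
peg pts 22 [[-0.0, 52.9], [6.1, 54.5], [10.8, 55.2]]
```

Call:
apply_moves:
  steps:
    - [0, 0, 0, 0, 1, 0, -1]
    - [0, 0, 0, 0, 2, 0, -1]
    - [0, 0, 0, 0, 2, 0, -1]

```text
time: 11.3
ee_pos: [0.5595, 0.2222, 0.0338]
eef_rot: [0.832, 0.555, 0.0, 0.0]
ft_force: [0.5, 0.2, -0.3]
width: 0.0004
grip_force: 0.0
```

Run:
```python
from h import *
st(); 
for n in('scene','top'): c=cam(n); dial2(c,2,40)
```

```text
t 11.3 TCPbase [-5.4 42.9] z 33.8 toolx in base deg 90.0 F [ 0.4  0.3 -0.3]
peg pts 22 [[2.8, 52.0], [11.3, 52.9], [15.5, 54.5]]
```

Call:
apply_moves:
  steps:
    - [0, 0, 0, 0, 1, 0, -1]
    - [0, 0, 0, 0, 2, 0, -1]
    - [0, 0, 0, 0, 3, 0, -1]
    - [0, 0, 0, 0, 4, 0, -1]
    - [0, 0, 0, 0, 5, 0, -1]
    - [0, 0, 0, 0, 6, 0, -1]
    - [0, 0, 0, 0, 7, 0, -1]
    - [0, 0, 0, 0, 8, 0, -1]
    - [0, 0, 0, 0, 8.5, 0, -1]
    - [0, 0, 0, 0, 8.5, 0, -1]

```text
time: 12.23
ee_pos: [0.5661, 0.2192, 0.0336]
eef_rot: [0.832, 0.555, -0.001, -0.0]
ft_force: [-4.1, -1.0, 1.6]
width: 0.0004
grip_force: 2.0
```

Run:
```python
from h import *
st(); 
for n in('scene','top'): c=cam(n); dial2(c,12,50)
```

```text
t 12.2333 TCPbase [ 1.8 42.7] z 33.6 toolx in base deg 90.0 F [-3.4 -2.5  1.6]
peg pts 4 [[16.4, 52.0], [17.7, 52.5], [18.9, 53.1]]
```

Still loaded at 4 N and not yet snapped. I'll nudge a little further.

Call:
apply_moves:
  steps:
    - [0, 0, 0, 0, 0.7, 0, -1]
    - [0, 0, 0, 0, 1.4, 0, -1]
    - [0, 0, 0, 0, 1.4, 0, -1]
    - [0, 0, 0, 0, 1.4, 0, -1]

```text
time: 12.67
ee_pos: [0.5691, 0.2188, 0.0341]
eef_rot: [0.832, 0.555, 0.001, 0.0]
ft_force: [-0.5, 0.5, 0.1]
width: 0.0003
grip_force: 0.0
```

Run:
```python
from h import *
st(); 
for n in('scene','top'): c=cam(n); dial2(c,12,50)
```

```text
t 12.6667 TCPbase [ 4.7 43.4] z 34.1 toolx in base deg 90.0 F [-0.7  0.3  0.1]
peg pts 2 [[12.4, 54.2], [12.7, 54.4], [13.0, 54.5]]
```

The force has dropped to zero, so it should have snapped. Backing off, rising and checking.

Call:
apply_moves:
  steps:
    - [0, 0, 0, 0, -5, 0, -1]
    - [0, 0, 0, 0, -12, 0, -1]
    - [0, 0, 0, 0, -14, -20, -1]
    - [0, 0, 0, 0, -14, -50, -1]
    - [0, 0, 0, -40, -30, -50, -1]
    - [0, 0, 0, -80, -40, -50, -1]
    - [0, 0, 0, -120, -40, -50, -1]
    - [0, 0, 0, -160, -40, -50, -1]
    - [0, 0, 0, -190, -40, -50, -1]
    - [0, 0, 0, -195, -40, -50, -1]
    - [0, 0, 0, -195, -40, -50, -1]

```text
time: 13.68
ee_pos: [0.4556, 0.0518, 0.0838]
eef_rot: [0.833, 0.554, -0.001, 0.001]
ft_force: [0.3, 0.5, 0.1]
width: 0.0003
grip_force: 0.0
```

Run:
```python
from h import *
st(); 
for n in('scene','top'):
    c=cam(n); dial(c); lever(c); dial2(c,12,50)
```

```text
t 13.6833 TCPbase [ -35.9 -154.3] z 83.8 toolx in base deg 89.8 F [0.1 0.6 0.1]
peg 70 [21.62931909 44.54837087] dial deg 55.89770242567499
post 76 [ -31.19661453 -124.57363734] (home -54 -74 / out -30.5 -130)
peg pts 70 [[17.9, 39.8], [21.1, 44.9], [26.9, 48.8]]
peg 35 [22.54812639 40.32465887] dial deg 59.21238043388464
post 43 [ -29.93532698 -128.58758882] (home -54 -74 / out -30.5 -130)
peg pts 35 [[17.8, 35.4], [22.5, 40.5], [27.5, 45.1]]
```

The dial is seated at 60° (four clicks) and the lever is still out. Descending outside the post.

Call:
apply_moves:
  steps:
    - [0, 0, 0, -2, 5, 25, -1]
    - [0, 0, 0, -2, 5, 42, -1]
    - [0, 0, 0, -2, 5, 50, -1]
    - [0, 0, 0, -2, 5, 50, -1]
    - [0, 0, 0, -2, 5, 50, -1]

```text
time: 14.2
ee_pos: [0.4603, 0.0518, 0.034]
eef_rot: [0.831, 0.556, 0.0, -0.001]
ft_force: [-0.1, -0.2, 0.5]
width: 0.0006
grip_force: 0.0
```

Run:
```python
from h import *
st(); c=cam('scene'); lever(c); dial(c)
```

```text
t 14.2 TCPbase [ -31.5 -152.5] z 34.0 toolx in base deg 90.1 F [-0.  -0.3  0.5]
post 122 [ -29.29360593 -130.70717132] (home -54 -74 / out -30.5 -130)
peg 68 [21.87465822 44.45188839] dial deg 56.201678401710296
```

Call:
apply_moves:
  steps:
    - [0, 0, 0, 5, 0, 0, -1]
    - [0, 0, 0, 10, -3, 0, -1]
    - [0, 0, 0, 15, -6, 0, -1]
    - [0, 0, 0, 20, -9, 0, -1]
    - [0, 0, 0, 25, -12, 0, -1]
    - [0, 0, 0, 30, -14, 0, -1]
    - [0, 0, 0, 35, -16, 0, -1]
    - [0, 0, 0, 40, -18, 0, -1]
    - [0, 0, 0, 45, -20, 0, -1]
    - [0, 0, 0, 50, -21, 0, -1]
    - [0, 0, 0, 54, -22, 0, -1]
    - [0, 0, 0, 58, -22.5, 0, -1]
    - [0, 0, 0, 60, -22.5, 0, -1]
    - [0, 0, 0, 60, -22.5, 0, -1]

```text
time: 15.42
ee_pos: [0.4628, 0.1149, 0.0339]
eef_rot: [0.832, 0.555, 0.0, -0.0]
ft_force: [0.4, -0.6, -0.2]
width: 0.0005
grip_force: 0.0
```

Run:
```python
from h import *
st(); c=cam('scene'); dial(c)
```

```text
t 15.4167 TCPbase [-53.5 -93.3] z 33.9 toolx in base deg 90.1 F [ 0.6 -0.4 -0.2]
peg 69 [21.82050354 44.47231824] dial deg 56.135044709251694
```

Now I'll press on until the home stop gives a force.

Call:
apply_moves:
  steps:
    - [0, 0, 0, 1.5, 0, 0, -1]
    - [0, 0, 0, 3, 0, 0, -1]
    - [0, 0, 0, 4.5, 0, 0, -1]
    - [0, 0, 0, 6, 0, 0, -1]
    - [0, 0, 0, 6, 0, 0, -1]

```text
time: 15.88
ee_pos: [0.4649, 0.1201, 0.0339]
eef_rot: [0.832, 0.555, 0.0, 0.0]
ft_force: [-0.0, 0.6, -0.3]
width: 0.0004
grip_force: 0.2
```

Run:
```python
from h import *
st(); c=cam('scene'); dial(c)
```

```text
t 15.8833 TCPbase [-53.5 -87.7] z 33.9 toolx in base deg 90.0 F [-0.2  0.5 -0.3]
peg 71 [21.63552497 44.52315858] dial deg 55.9169098143428
```

Call:
apply_moves:
  steps:
    - [0, 0, 0, 1, 0, 0, -1]
    - [0, 0, 0, 2, 0, 0, -1]
    - [0, 0, 0, 3, 0, 0, -1]
    - [0, 0, 0, 3, 0, 0, -1]

```text
time: 16.27
ee_pos: [0.4651, 0.1206, 0.0336]
eef_rot: [0.832, 0.555, -0.002, 0.001]
ft_force: [-5.9, -8.5, 7.3]
width: 0.0005
grip_force: 5.0
```

Run:
```python
from h import *
st(); 
for n in('scene','top'): c=cam(n); dial(c); lever(c)
c=cam('top'); cv2.imwrite('pics/t9.png',cv2.resize(c['pixels'][180:300,230:420],None,fx=4,fy=4,interpolation=cv2.INTER_CUBIC)[:,:,::-1])
```

```text
t 16.2667 TCPbase [-53.5 -87.2] z 33.6 toolx in base deg 90.0 F [ -2.1 -10.1   7.3]
peg 69 [21.69772811 44.6156043 ] dial deg 55.93485928384585
post 151 [-55.11062614 -72.37328435] (home -54 -74 / out -30.5 -130)
peg 32 [22.57588995 40.50458241] dial deg 59.13382306957678
post 0 None (home -54 -74 / out -30.5 -130)
```

The force rose to 10 N against the stop, so the lever is home. Backing away and checking.

Call:
apply_moves:
  steps:
    - [0, 0, 0, -8, 0, 0, -1]
    - [0, 0, 0, -16, 0, 0, -1]
    - [0, 0, 0, -20, 0, -25, -1]
    - [0, 0, 0, -40, 0, -60, -1]
    - [0, 0, 0, -75, 0, -60, -1]
    - [0, 0, 0, -75, 0, -60, -1]
    - [0, 0, 0, -75, 0, -60, -1]
    - [0, 0, 0, -75, 0, -60, -1]

```text
time: 17.08
ee_pos: [0.4372, 0.0532, 0.0937]
eef_rot: [0.832, 0.555, 0.0, 0.0]
ft_force: [-0.2, 0.7, 0.1]
width: 0.0003
grip_force: 0.0
```

Run:
```python
from h import *
st(); 
for n in('scene','top'): c=cam(n); dial(c); lever(c)
P=pts(c)
```

```text
t 17.0833 TCPbase [ -53.4 -160.1] z 93.7 toolx in base deg 90.0 F [-0.5  0.6  0.1]
peg 70 [21.97039084 44.41656657] dial deg 56.31902742797186
post 89 [-54.9959391  -68.92019661] (home -54 -74 / out -30.5 -130)
peg 32 [22.94402909 40.39165587] dial deg 59.598257275823194
post 41 [-53.58891184 -73.23254625] (home -54 -74 / out -30.5 -130)
```

```bash
python3 -c "
from bench import r
print(r.close_job())"
```

```text
the job is handed in; nothing more can be done
None
```

I handed the job in at about 17 s with the dial seated four clicks clockwise (about 60°), the lock lever fully home and the arm clear of everything; my first pass at the lever missed it because the real fingertips sit 26 mm higher than reported.

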